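Tap the locating pin home, then set the clamp screw and hold it

ROBOT

A 6-joint arm with a two-finger parallel gripper is mounted at the origin on the work surface. World frame = base frame: x ahead of the robot, y to its left, z up, the work surface at z = 0. Lengths are in m, angles in rad, forces in N, time in s.
With the tool pointing down it reaches from about 0.425 to 0.95 m from the base axis. Payload 3.5 kg.
Tool frame: the origin (TCP) lies midway between the tips of the shut fingers; the grasp point (between the pads) lies ctrl.grasp_offset behind it (ctrl.grasp_offset is the distance from the TCP to the grasp point, in m); x points along the fingers, y is the direction in which the jaws open and shut, and the axes are right-handed (so a half turn about x gives the same grasp; the last joint's range is limited). The gripper opens to 85 mm and grips with 20 to 120 N. Pads are 22 mm wide; open, the fingers measure 114 mm over their backs; the gripper's body (76 mm by 85 mm) begins 54 mm behind the grasp point. The pads swing forward as they close: fully open they stand 13 mm farther back than shut.
Start: joints at [1.147, 0.286, 1.577, -0, 1.279, -0.15], TCP at [0.182, 0.65, 0.231] pointing down, gripper open.
Joint ranges: [-2.77, 2.77], [-0.9, 2.22], [0.21, 2.48], [-1.53, 4.67], [0.24, 2.81], [-2.84, 2.84]. Speed limits (rad/s): [2.79, 2.79, 3.14, 3.14, 3.14, 3.14].

INTERFACE

Orientations are given as a unit quaternion [x, y, z, w].
In Python, from plant import readout, read_camera, sign_off, ctrl gives the robot as it stands.
- The arm moves only by the tool drive_tool, never from a script. Its argument "steps" is a list of rows, each a list of 5 numbers: the shift along the tool's x, y, z in cm, then the turn about the tool's x in degrees, then the opening, from 0 (shut) to 1 (fully open). A call has 1 to 10 rows; each row shifts and turns the commanded pose from where the row before left it, along the tool's axes as they then stand; what a row does not reach is not made up. A row lasts 1/10 s, in which the tool goes at most 50 mm and 8.59 degrees, less where a joint would pass 70% of its speed; a pose out of reach is approached as far as the arm can. A call is refused whole if a number of a shift passes 5 or a number of a turn 8.59, either way. A call with a gripper value outside its range is refused whole. The fingers move at their own pace and stop on an object; "force" is the grip in N (left out, the last holds). Time passes only in rows, so rows that do not move let the fingers close. It gives the time, the measured TCP pose, the force and the opening at its end, in the units of the state.
- readout.get_state(): the state, without advancing time (a new reading comes with each control period).
- read_camera(name): name is "scene" or "top" or "wrist"; returns a dict with "frame" (480x640x3 uint8, red, green, blue), "vertical_fov" (degrees; the focal length in pixels is half the picture's height over the tangent of half this angle, whatever the lens; pixels are square), "cx", "cy" (the principal point, pixels), "k1" (the pictures are not rectified: a ray, as slopes to the right and down, at radius r is drawn at 1 + k1 r^2 times it, then the intrinsics apply), "eye" and "orientation" of the camera in the world. Camera axes: x right, y up, looking along -z (the intrinsics and any distortion apply to the point x, -y, -z); pixel columns grow to the right and rows downward; lengths in m; the calibration is good to about 2 mm. A picture is of the moment at which its call begins. There is no depth.
- sign_off(): hands the job in, once; it reports no verdict.
The state is a dict: "time": time; "qpos": joint angles; "dq": joint speeds; "joint_efforts": joint torques, N m; "eef_pos": TCP position; "tcp_rot": TCP orientation; "contact_force": force on the tool from outside, world axes, zero at the start; "wrist_torque": the same for the moment, N m; "opening": opening from 0.0 (shut) to 1.0 (fully open).
Only numpy, scipy, OpenCV 4.12 (cv2) and the standard library are available. Lean on these libraries where they do the work, as an engineer would, in place of code of your own. Each camera call takes 0.05 s, during which the arm holds its last target. There are 200 camera calls.

TASK

Set up the box-clamping fixture: with the mallet, drive the sprung locating pin down until its head sits on its collar, without pushing it by hand, and put the mallet back down on the bench, clear of the fixture. Then turn the wing thumbscrew clockwise (seen from above) until it seats, back it off a quarter turn, and finish while still gripping the thumbscrew, holding it still at that setting so that it cannot creep. Leave everything else on the bench where it is.

Things in the scene. Friction and masses are not known exactly. Their poses are not given: they have to be found in the camera images.
- fixture: Box-clamping fixture, fixed to the bench: wooden board 120 (its x) x 280 (y) x 15 mm; origin centre of its underside, z up. At y = +50 mm a steel bridge (36 in x, 130 in y, top 96 mm above the bench) over a round grey box carries the thumbscrew. At y = -100 mm an aluminium block, 44 mm square, 35 mm high, with a steel collar (28 mm across, top 40 mm up) guides the pin.
- pin_top (a point): Centre of the flat top of the locating pin's round steel head (22 mm across, 8 mm thick); 62 mm above the bench when fully up, 48 mm when the head sits on the collar.
- pin (a joint): Downward travel of the locating pin in m: 0 fully up, 0.014 home (head on the collar). It starts 0 to 3 mm down. A light spring and friction resist it, 5 to 8 N in all; the friction outweighs the spring, so it stays where it is driven. It may be tapped or steadily pressed with the mallet's face.
- thumbscrew (a joint): Angle in rad: 0 seated (hard stop), growing anticlockwise seen from above as it is backed off, up to 3.2; a quarter turn off its seat reads 1.571. It starts 0.6 to 1.25 off its seat, so one grasp can do all the turning. Takes about 0.06 N m, stays where left; its height does not change.
- thumbscrew_grip (a point): Centre of the thumbscrew's upright dark steel wing, 132 mm above the bench: 44 mm long along its x, 12 mm thick in y (grip across this), 30 mm tall (from 116 to 146 mm above the bench). Axes turn with the screw; z up along the screw axis; at joint 0 its x is the fixture's x. The bridge's top is 36 mm below this point; nothing stands above it.
- mallet: Rubber mallet, about 0.34 kg, standing on one face: head an upright black cylinder 46 mm across, 75 mm tall, flat faces; wooden handle, section 22 wide x 26 mm tall, runs level along its -x from 23 to 198 mm from the head's axis, centred 37.5 mm above the lower face. Origin centre of the lower face, z up. Centre of mass 12 mm from the head's axis towards the handle.
- mallet_head (a point): Centre of the mallet's head, 37.5 mm above its lower face.
- mallet_grip (a point): A place to grip the handle, on its centre line 55 mm from the head's axis (32 mm from the head's side); axes as the mallet's, close the fingers along y.
- mallet_face (a point): Centre of the mallet's lower face, the one to strike with.
- tray: Bystander: open cardboard tray 100 x 150 mm, 35 mm high; origin under its centre. It and the mallet stand on opposite sides of the fixture, either way round.
- terminal: Bystander: white terminal strip 50 x 20 x 16 mm lying loose on the fixture's board between pin and bridge; origin under its centre.
- cap_a: Bystander: white cover disc 76 mm across, 5 mm thick, with a thin upright 28 mm stem; origin under its centre, lying beyond the fixture.
- cap_b: Bystander: a second cover disc like cap_a.
- spare_box: Bystander: round grey junction box with a white square lid, 78 mm wide, 58 mm high; origin under its centre.
- driver: Bystander: screwdriver with a green handle, 200 mm long, 26 mm thick, lying between the robot and the fixture; origin under its middle.
- breaker: Bystander: white breaker 70 x 36 mm, 82 mm high; origin under its centre.
Things that resemble listed ones, but are neither listed nor needed, are in the scene too. What is shaped like the mallet but red is not meant.

How it is judged:
By the outcome, as a careful person would: the job done as asked, in the order asked, and still so for the second after the job is handed in, while the arm keeps its last pose, push and grip.
It also fails if it takes over 64 s, if anything falls off the work surface, if the arm or the gripper's body presses on something with over 40 N, if the wrist force passes 120 N, or if a joint passes its speed limit or range.

## Working session

There is one attempt and no reset: what is moved stays moved. The work goes in short steps, Python scripts to look and compute and a tool call to move; the robot and the scene stay as the last step left them, time stands still between calls to the robot, and variables do not carry over. Pictures are saved under pics/ and viewed, about 8 in all and at most 12, crops included, and the job is handed in when it is done.

Besides the shell and the picture viewer there is one more tool, called after "Call:" as a command line: name --pt "numbers of a row" for each row, then --argument value for the rest. drive_tool: Moves the arm, as the interface text tells. Its arguments: {"type":"object","properties":{"steps":{"type":"array","items":{"type":"array","items":{"type":"number"}}},"force":{"type":"number"}},"required":["steps"]}

```bash
mkdir -p pics; ls; cat > h.py <<'E'
import numpy as np, cv2, pickle
from plant import readout, read_camera, sign_off, ctrl
from scipy.spatial.transform import Rotation as R
def snap(name,fn):
    c=read_camera(name); cv2.imwrite(f'pics/{fn}.png',c['frame'][:,:,::-1]); pickle.dump(c,open(f'pics/{fn}.pkl','wb')); return c
def load(fn): return pickle.load(open(f'pics/{fn}.pkl','rb'))
def ray(c,u,v):
    f=240/np.tan(np.radians(c['vertical_fov'])/2); K=np.array([[f,0,c['cx']],[0,f,c['cy']],[0,0,1.]])
    p=cv2.undistortPointsIter(np.array([[[u,v]]],float),K,np.array([c['k1'],0,0,0,0.]),None,None,(3,100,1e-12))[0,0]
    d=R.from_quat(c['orientation']).as_matrix()@np.array([p[0],-p[1],-1]); return np.array(c['eye']),d/np.linalg.norm(d)
def onz(c,u,v,z):
    e,d=ray(c,u,v); return e+d*(z-e[2])/d[2]
def proj(c,P):
    f=240/np.tan(np.radians(c['vertical_fov'])/2)
    q=R.from_quat(c['orientation']).as_matrix().T@(np.array(P)-c['eye']); x,y=q[0]/-q[2],-q[1]/-q[2]; s=1+c['k1']*(x*x+y*y)
    return np.array([c['cx']+f*x*s,c['cy']+f*y*s])
def tri(c1,p1,c2,p2):
    A=[];b=[]
    for c,p in((c1,p1),(c2,p2)):
        e,d=ray(c,*p); M=np.eye(3)-np.outer(d,d); A.append(M); b.append(M@e)
    X=np.linalg.solve(A[0]+A[1],b[0]+b[1])
    return X,[np.linalg.norm(A[i]@X-b[i]) for i in(0,1)]
E
python3 - <<'E'
from h import *
for n in('scene','top','wrist'):
    c=snap(n,n+'0'); print(n,c['vertical_fov'],c['cx'],c['cy'],c['k1'],c['eye'],c['orientation'])
print(readout.get_state(),ctrl.grasp_offset)
E
```

```text
pics
scene 55.34727201553039 328.2812945694309 231.91835152289707 -0.045615741501523865 [ 0.92532321 -0.63809256  0.70955664] [0.40857511 0.1156695  0.2682919  0.86470018]
top 50.259083704545034 314.73840526461504 243.47968305828937 -0.09310099343093434 [ 0.25816574 -0.03882513  1.38704412] [ 0.07873724 -0.07383291 -0.67897103  0.72618696]
wrist 69.29543138249562 324.33755220025944 236.61991718997447 -0.06730826604945665 [0.10567527 0.67037771 0.37258045] [-0.12523883 -0.09410631  0.59637202  0.78727355]
{'time': 0.15, 'qpos': array([ 1.14700507e+00,  2.87007527e-01,  1.57784297e+00,  1.98631618e-06,
        1.27859116e+00, -1.50005452e-01]), 'dq': array([-1.12900778e-04, -1.20029382e-03, -6.01164398e-03, -2.67597073e-06,
        5.95594797e-04,  1.04775025e-03]), 'joint_efforts': array([ 8.41728452e-04, -4.06608582e+01, -2.93138909e+01, -1.47293613e-04,
        4.03537997e-03, -8.28409981e-06]), 'eef_pos': array([0.18226801, 0.64939663, 0.23023347]), 'tcp_rot': array([ 0.09586921,  0.70067696, -0.09712283,  0.70030569]), 'contact_force': array([ 0.2420742 , -0.2130695 ,  0.06592236]), 'wrist_torque': array([-0.03174709,  0.01510198,  0.02668024]), 'opening': 1.0009553961335818} 0.0187
```

View pics/top0.png

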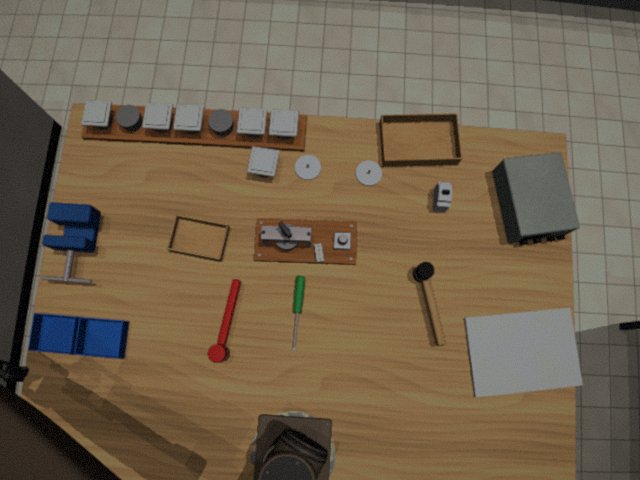

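View pics/scene0.png

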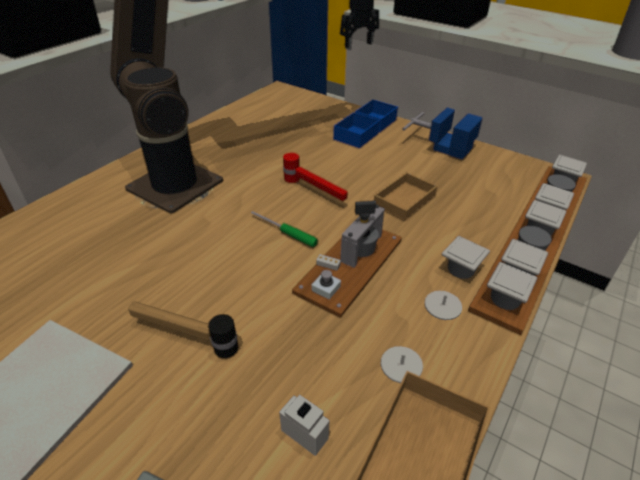

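Top: black mallet head at about (425,270) with its handle running to (440,343); fixture (255-356, 220-263), wing about (285,230), pin about (342,240). Scene: mallet head top about (222,322), wing about (367,210), pin about (326,278). Zooming in for the edges.

```bash
python3 - <<'E'
import cv2,numpy as np
t=cv2.imread('pics/top0.png');s=cv2.imread('pics/scene0.png')
def crop(i,x,y,w,h,k): return cv2.resize(i[y:y+h,x:x+w],(w*k,h*k),interpolation=cv2.INTER_CUBIC)
a=crop(t,245,205,120,75,3); b=crop(t,400,250,60,100,3)
c=crop(s,285,195,120,120,3); d=crop(s,125,295,125,70,3)
o=np.zeros((600,800,3),np.uint8)
o[:225,:360]=a; o[:300,400:580]=b; o[235:595,:360]=c; o[310:520,400:775]=d
cv2.imwrite('pics/z1.png',o)
E
```

```text
(no output)
```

View pics/z1.png

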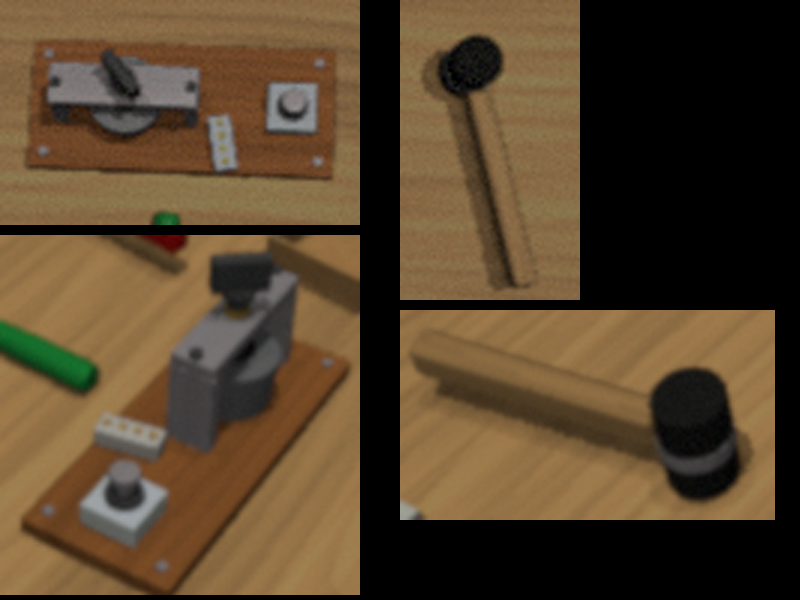

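Crop view: mallet head top at top (425.7,269.3) / scene (221.7,321); handle end at top (440.7,342.7) / scene (135,304); pin head at top (343,238.3) / scene (326.7,272.7); wing top at top (284.7,229.3) / scene (365,204).

```bash
python3 - <<'E'
from h import *
np.set_printoptions(precision=4,suppress=True)
t=load('top0');s=load('scene0')
for n,a,b in(('head top',(425.7,269.3),(221.7,321)),('handle end',(440.7,342.7),(135,304)),('pin',(343,238.3),(326.7,272.7)),('wing',(284.7,229.3),(365,204))):
    X,e=tri(t,a,s,b); print(n,X,e,np.hypot(*X[:2]))
for p in((48,53),(318,62),(318,160),(43,150)): print('screw',onz(t,245+p[0]/3,205+p[1]/3,.015))
H=onz(t,425.7,269.3,.075);a=onz(t,440.7,342.7,.0505);b=onz(t,427.5,283.3,.0505);print(H,a,b,np.degrees(np.arctan2(*(b-a)[1::-1])))
w=[onz(t,245+p[0]/3,205+p[1]/3,.146) for p in((105,53),(133,93))];print('wing ends',w)
c=load('wrist0');T=R.from_quat(readout.get_state()['tcp_rot']);print(T.as_matrix())
E=T.inv().apply(np.array(c['eye'])-readout.get_state()['eef_pos']);print('cam in tool',E)
E
```

```text
head top [ 0.4959 -0.3119  0.0798] [np.float64(0.0005426006798351547), np.float64(0.0005426006798351772)] 0.585881569929839
handle end [ 0.3116 -0.3617  0.049 ] [np.float64(0.0013977058451630883), np.float64(0.0013977058451630226)] 0.4773629144311664
pin [ 0.5685 -0.0932  0.0616] [np.float64(0.0008269522255465806), np.float64(0.0008269522255466537)] 0.5761358982142973
wing [0.5633 0.0571 0.1397] [np.float64(0.0003276533185663655), np.float64(0.00032765331856651086)] 0.5661393399090922
screw [0.608  0.1336 0.015 ]
screw [ 0.6161 -0.1158  0.015 ]
screw [ 0.5242 -0.1206  0.015 ]
screw [0.5166 0.13   0.015 ]
[ 0.4965 -0.3134  0.075 ] [ 0.3107 -0.3625  0.0505] [ 0.4637 -0.3241  0.0505] 14.080178696861514
wing ends [array([0.5777, 0.0696, 0.146 ]), array([0.5451, 0.0435, 0.146 ])]
[[-0.0008  0.2704  0.9628]
 [-0.0017  0.9628 -0.2704]
 [-1.     -0.0018 -0.0003]]
cam in tool [-0.1423 -0.0008 -0.0795]
```

Call:
drive_tool --pt "0 -2.5 4 0 1" --pt "0 -2.5 4 0 1" --pt "0 -2.5 4 0 1" --pt "0 -2.5 4 0 1" --pt "0 -2.5 4 0 1" --pt "0 -2.5 4 0 1" --pt "0 -2.5 4 0 1" --pt "0 -2.5 4 0 1" --pt "0 -2.5 4 0 1" --pt "0 -2.5 4 0 1"

```text
time: 1.15
eef_pos: [0.5008, 0.2993, 0.2311]
tcp_rot: [0.097, 0.701, -0.097, 0.7]
contact_force: [0.6, 0.6, 0.4]
opening: 0.998
```

Call:
drive_tool --pt "0 -3 1.4 0 1" --pt "0 -3 1.4 0 1" --pt "0 -3 1.4 0 1" --pt "0 -3 1.4 0 1" --pt "0 -3 1.4 0 1" --pt "0 -3 1.4 0 1" --pt "0 -3 1.4 0 1" --pt "0 -3 1.4 0 1" --pt "0 -3 1 0 1" --pt "0 0 0 0 1"

```text
time: 2.15
eef_pos: [0.5445, 0.005, 0.231]
tcp_rot: [0.098, 0.7, -0.098, 0.7]
contact_force: [-1.0, -0.0, 0.0]
opening: 0.998
```

```bash
python3 -c "
from h import *
snap('wrist','w1')"
```

Call:
drive_tool --pt "0 -3.2 -0.3 8.5 1" --pt "0 0 0 8.5 1" --pt "0 0 0 8.5 1" --pt "0 0 0 8.5 1" --pt "0 0 0 8.5 1" --pt "0 0 0 8.5 1" --pt "0 0 0 8.5 1" --pt "0 0 0 8.5 1" --pt "0 0 0 8.5 1" --pt "0 0 0 8.5 1"

```text
time: 3.2
eef_pos: [0.5326, -0.0205, 0.2311]
tcp_rot: [-0.545, -0.45, 0.545, -0.45]
contact_force: [-0.6, -0.5, -0.5]
opening: 1.002
```

View pics/w1.png

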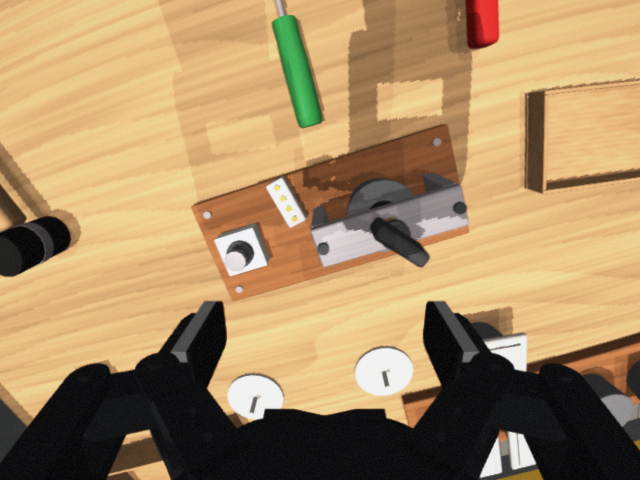

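Wrist view w1: pin head top about (236,261), wing from about (373,222) to (428,262), mallet head at the left edge. Going to the mallet.

Call:
drive_tool --pt "0 -0.4 4 0 1" --pt "0 -0.4 4 0 1" --pt "0 -0.4 4 0 1" --pt "0 -0.4 4 0 1" --pt "0 -0.4 4 0 1" --pt "0 -0.4 4 0 1" --pt "0 -0.4 4 0 1" --pt "0 -0.4 4 0 1" --pt "0 0 0 8.1 1" --pt "0 0 0 8.1 1"

```text
time: 4.2
eef_pos: [0.442, -0.3306, 0.2309]
tcp_rot: [0.604, 0.368, -0.604, 0.368]
contact_force: [0.2, 0.2, 0.4]
opening: 0.999
```

Call:
drive_tool --pt "0 0 0 8.1 1" --pt "0 0 0 8.1 1" --pt "0 0 0 8.1 1" --pt "0 0 0 8.1 1" --pt "0 0 0 8.1 1" --pt "0 0 0 8.1 1" --pt "2 0 0 0 1" --pt "2 0 0 0 1" --pt "2 0 0 0 1" --pt "0 0 0 0 1"

```text
time: 5.2
eef_pos: [0.4411, -0.3276, 0.1677]
tcp_rot: [-0.7, -0.092, 0.703, -0.088]
contact_force: [-1.1, 0.1, -0.5]
opening: 1.002
```

```bash
python3 - <<'E'
from h import *
np.set_printoptions(precision=4,suppress=True)
c=snap('wrist','w2'); t=load('top0'); w=load('w1')
print(tri(t,(343,238.3),w,(236,261)))
print(proj(c,[.4965,-.3134,.075]),proj(c,[.443,-.327,.0505]),proj(c,[.3107,-.3625,.0505]))
E
```

```text
(array([ 0.5693, -0.0942,  0.053 ]), [np.float64(0.0006367353735968116), np.float64(0.0006367353735969123)])
[324.8591 158.1765] [324.6559 227.1589] [325.8383 371.2442]
```

View pics/w2.png

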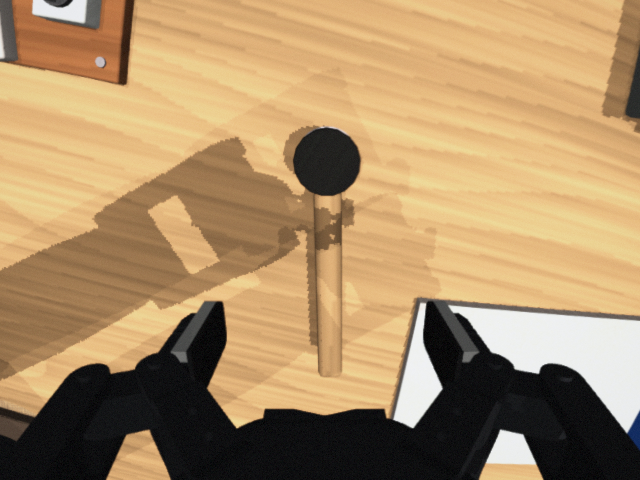

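```bash
python3 - <<'E'
from h import *
np.set_printoptions(precision=4,suppress=True)
c=load('w2'); t=load('top0')
X,e=tri(t,(425.7,269.3),c,(327,161.5)); print('head top',X,e); print('handle end tri',tri(t,(440.7,342.7),c,(330,375)))
H=onz(c,327,161.5,.075);a=onz(c,330,375,.0505)
yaw=np.arctan2(*(H-a)[1::-1]); print(H,a,np.linalg.norm((H-a)[:2]),np.degrees(yaw))
G=(H-.055*np.array([np.cos(yaw),np.sin(yaw),0]));G[2]=.0188
s=readout.get_state();T=R.from_quat(s['tcp_rot']);M=T.as_matrix();print('shift tool cm',100*T.inv().apply(G-s['eef_pos']),'z yaw',np.degrees(np.arctan2(M[1,2],M[0,2])),G,M[:,0])
E
```

```text
head top [ 0.4956 -0.3142  0.0762] [np.float64(0.0012989077531667976), np.float64(0.0012989077531667505)]
handle end tri (array([ 0.3106, -0.3642,  0.0536]), [np.float64(0.0023465091093714187), np.float64(0.0023465091093714738)])
[ 0.4947 -0.3153  0.075 ] [ 0.3076 -0.3673  0.0505] 0.19424445529930578 15.505371337637367
shift tool cm [15.0888  0.1882  0.0194] z yaw -165.4178302678881 [ 0.4417 -0.33    0.0188] [-0.0025  0.0032 -1.    ]
```

Call:
drive_tool --pt "3 0.2 0 -0.9 1" --pt "3 0 0 0 1" --pt "3 0 0 0 1" --pt "3 0 0 0 1" --pt "2 0 0 0 1" --pt "0.8 0 0 0 1" --pt "0.3 0 0 0 1" --pt "0 0 0 0 1"

```text
time: 6.05
eef_pos: [0.4435, -0.333, 0.0215]
tcp_rot: [0.701, 0.094, -0.7, 0.095]
contact_force: [0.5, -0.3, -0.3]
opening: 1.002
```

Call:
drive_tool --pt "0 0 0 0 0" --pt "0 0 0 0 0" --pt "0 0 0 0 0" --pt "0 0 0 0 0" --pt "0 0 0 0 0" --pt "0 0 0 0 0" --pt "0 0 0 0 0" --pt "0 0 0 0 0" --force 110

```text
time: 6.85
eef_pos: [0.4426, -0.3322, 0.0209]
tcp_rot: [-0.701, -0.095, 0.701, -0.095]
contact_force: [-2.5, 2.3, 5.7]
opening: 0.238
```

Call:
drive_tool --pt "-0.5 0 0 0 0" --pt "-1.5 0 0 0 0" --pt "-2 0 0 0 0" --pt "-3 0 0 0 0" --pt "-3 0 0 0 0" --pt "-2 0 0 0 0" --pt "0 0 0 0 0" --pt "0 0 0 0 0"

```text
time: 7.65
eef_pos: [0.4424, -0.3322, 0.1403]
tcp_rot: [-0.701, -0.095, 0.701, -0.095]
contact_force: [-0.4, 0.8, -4.1]
opening: 0.241
```

```bash
python3 - <<'E'
from h import *
c=snap('wrist','w3'); snap('scene','s3'); print(readout.get_state())
g=cv2.imread('pics/w3.png'); s=cv2.imread('pics/s3.png')
cv2.imwrite('pics/z3.png',np.hstack([cv2.resize(g,(400,300)),cv2.resize(s[230:430,100:366],(400,300))]))
E
```

```text
{'time': 7.75, 'qpos': array([-8.27469899e-01,  1.15877304e-01,  1.95512075e+00, -1.62446485e-04,
        1.07416311e+00,  4.74393737e-01]), 'dq': array([-1.98639312e-03,  1.04258766e-02,  2.87248587e-03,  8.43886259e-04,
        8.87103340e-04,  5.18025133e-05]), 'joint_efforts': array([-4.55554866e-03, -3.38249373e+01, -2.89230216e+01,  1.06329995e-01,
       -7.44896033e-02,  1.20671073e-03]), 'eef_pos': array([ 0.44160015, -0.33136939,  0.13838204]), 'tcp_rot': array([-0.69995598, -0.09582893,  0.7014819 , -0.09381676]), 'contact_force': array([ 0.02960231,  0.45176868, -3.53278972]), 'wrist_torque': array([ 0.00845978,  0.05133461, -0.00509139]), 'opening': 0.23816302121640853}
```

View pics/z3.png

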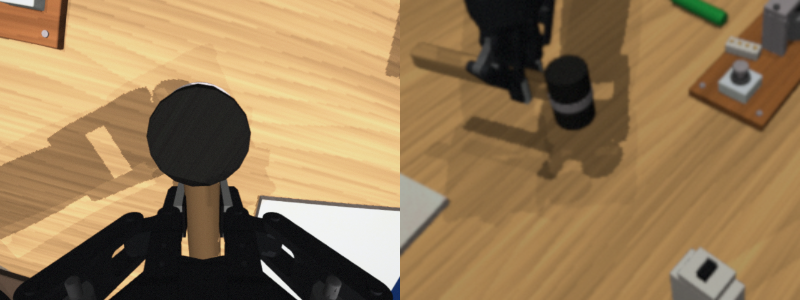

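Mallet is held level, lifted clear; wrist view shows the head's top disc centred near (318,215) full-scale.

```bash
python3 - <<'E'
from h import *
np.set_printoptions(precision=4,suppress=True)
c=load('w3'); s3=load('s3'); s=readout.get_state()
g=cv2.cvtColor(c['frame'],cv2.COLOR_RGB2GRAY); m=(g<62).astype(np.uint8); m[300:]=0;m[:,:220]=0;m[:,420:]=0
m=cv2.morphologyEx(m,cv2.MORPH_OPEN,np.ones((9,9)))
k=max(cv2.findContours(m,0,1)[0],key=cv2.contourArea); k=k[k[:,0,1]<270]; (e,ax,an)=cv2.fitEllipse(k); print(e,ax)
H=onz(c,*e,.075+s['eef_pos'][2]-.0209); T=R.from_quat(s['tcp_rot']);
r=np.linalg.norm(onz(c,e[0]+ax[0]/2,e[1],H[2])-H); print('head top',H,'radius',r)
print('in tool',T.inv().apply(H-s['eef_pos']))
# scene check
print(proj(s3,H))
print('cam-dist by size', )
P=np.array([.5692,-.0936]); print('shift cm',100*T.inv().apply(np.r_[P,H[2]]-H))
M=T.as_matrix();print('dz, yaw',np.degrees(np.arctan2(M[1,2],M[0,2])))
E
```

```text
(317.30419921875, 217.01126098632812) (161.89114379882812, 163.00277709960938)
head top [ 0.4952 -0.3162  0.1925] radius 0.021785702152907642
in tool [-0.0542 -0.0005 -0.0556]
[209.6867 276.6485]
cam-dist by size
shift cm [  0.0377 -19.4936 -13.0482]
dz, yaw -164.58668599940114
```

Call:
drive_tool --pt "0 -2 -1.3 0 0" --pt "0 -2 -1.3 0 0" --pt "0 -2 -1.3 0 0" --pt "0 -2 -1.3 0 0" --pt "0 -2 -1.3 0 0" --pt "0 -2 -1.3 0 0" --pt "0 -2 -1.3 0 0" --pt "0 -2 -1.3 0 0" --pt "0 -2 -1.3 0 0" --pt "0 -1.5 -1.3 0 0"

```text
time: 8.75
eef_pos: [0.5149, -0.108, 0.138]
tcp_rot: [-0.699, -0.096, 0.702, -0.094]
contact_force: [-0.4, 0.1, -3.3]
opening: 0.241
```

Call:
drive_tool --pt "1 0 0 0 0" --pt "1 0 0 0 0" --pt "1 0 0 0 0" --pt "1 0 0 0 0" --pt "0 0 0 0 0" --pt "0 0 0 0 0"

```text
time: 9.35
eef_pos: [0.5158, -0.1102, 0.0998]
tcp_rot: [-0.7, -0.095, 0.701, -0.094]
contact_force: [1.0, -0.7, -3.1]
opening: 0.24
```

```bash
python3 - <<'E'
from h import *
np.set_printoptions(precision=4,suppress=True)
s=readout.get_state(); T=R.from_quat(s['tcp_rot']); F=s['eef_pos']+T.apply([.0208,-.0005,-.0556]); print(s['eef_pos'],'face',F,'shift',100*T.inv().apply(np.array([.5692,-.0936,.062])-F),s['contact_force'],s['wrist_torque'])
snap('scene','s4'); g=cv2.imread('pics/s4.png'); cv2.imwrite('pics/z4.png',cv2.resize(g[170:330,240:440],(800,640))[:600])
E
```

```text
[ 0.5158 -0.1102  0.0998] face [ 0.5692 -0.095   0.0789] shift [ 1.6935 -0.1344 -0.0375] [ 0.9817 -0.6635 -3.1471] [-0.0515  0.1193 -0.0137]
```

View pics/z4.png

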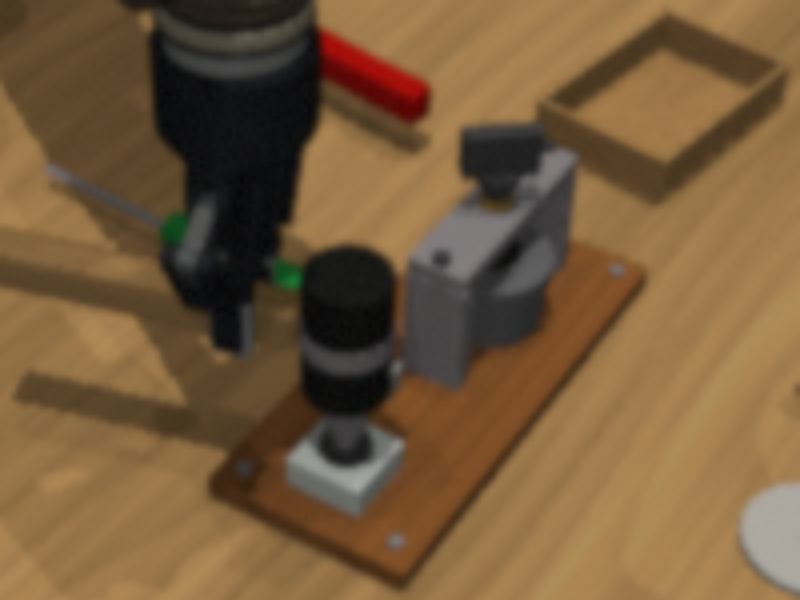

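Mallet head is over the pin (head at (345,330), pin at (345,440) in the crop), clear of bridge and terminal. Pressing.

Call:
drive_tool --pt "0.5 -0.1 0 0 0" --pt "0.5 0 0 0 0" --pt "0.5 0 0 0 0" --pt "0.4 0 0 0 0" --pt "0.3 0 0 0 0" --pt "0.2 0 0 0 0" --pt "0.2 0 0 0 0" --pt "0 0 0 0 0" --pt "0 0 0 0 0"

```text
time: 10.3
eef_pos: [0.5161, -0.1089, 0.0743]
tcp_rot: [0.701, 0.095, -0.7, 0.095]
contact_force: [-2.0, 0.4, -0.4]
opening: 0.236
```

Call:
drive_tool --pt "0.2 0 0 0 0" --pt "0.2 0 0 0 0" --pt "0 0 0 0 0"

```text
time: 10.6
eef_pos: [0.5161, -0.1089, 0.0704]
tcp_rot: [0.701, 0.095, -0.7, 0.095]
contact_force: [-2.3, -0.2, 2.5]
opening: 0.238
```

Call:
drive_tool --pt "0.2 0 0 0 0" --pt "0 0 0 0 0" --pt "0 0 0 0 0"

```text
time: 10.9
eef_pos: [0.5161, -0.109, 0.0688]
tcp_rot: [0.701, 0.095, -0.701, 0.095]
contact_force: [-3.9, 0.2, 5.7]
opening: 0.238
```

Call:
drive_tool --pt "0.2 0 0 0 0" --pt "0 0 0 0 0" --pt "0 0 0 0 0"

```text
time: 11.2
eef_pos: [0.516, -0.1091, 0.0685]
tcp_rot: [-0.7, -0.095, 0.701, -0.095]
contact_force: [-9.9, 0.8, 14.5]
opening: 0.24
```

Call:
drive_tool --pt "0.1 0 0 0 0" --pt "0 0 0 0 0" --pt "0 0 0 0 0"

```text
time: 11.5
eef_pos: [0.516, -0.1092, 0.0683]
tcp_rot: [-0.7, -0.095, 0.701, -0.095]
contact_force: [-12.8, 2.0, 19.1]
opening: 0.239
```

Call:
drive_tool --pt "-0.5 0 0 0 0" --pt "-1 0 0 0 0" --pt "-1 0 0 0 0" --pt "-1 0 0 0 0" --pt "-1 0 0 0 0" --pt "-1.5 0 0 0 0" --pt "0 2 1.3 0 0" --pt "0 2 1.3 0 0" --pt "0 2 1.3 0 0" --pt "0 0 0 0 0"

```text
time: 12.5
eef_pos: [0.4941, -0.1794, 0.1265]
tcp_rot: [0.701, 0.093, -0.701, 0.095]
contact_force: [-0.0, 0.7, -3.3]
opening: 0.24
```

```bash
python3 - <<'E'
from h import *
c=snap('scene','s5'); w=snap('wrist','w5'); snap('top','t5')
s=cv2.imread('pics/s5.png'); g=cv2.imread('pics/w5.png'); 
print(readout.get_state()['eef_pos'],readout.get_state()['contact_force'])
o=np.zeros((600,800,3),np.uint8); o[:300,:400]=cv2.resize(g,(400,300)); o[:,400:]=cv2.resize(s[225:345,240:320],(400,600)); o[300:600,:400]=cv2.resize(s[240:315,285:385],(400,300),interpolation=cv2.INTER_CUBIC)
cv2.imwrite('pics/z5.png',o)
E
```

```text
[ 0.49433867 -0.17687577  0.12582666] [ 1.14803175  0.12529257 -3.23960293]
```

View pics/z5.png

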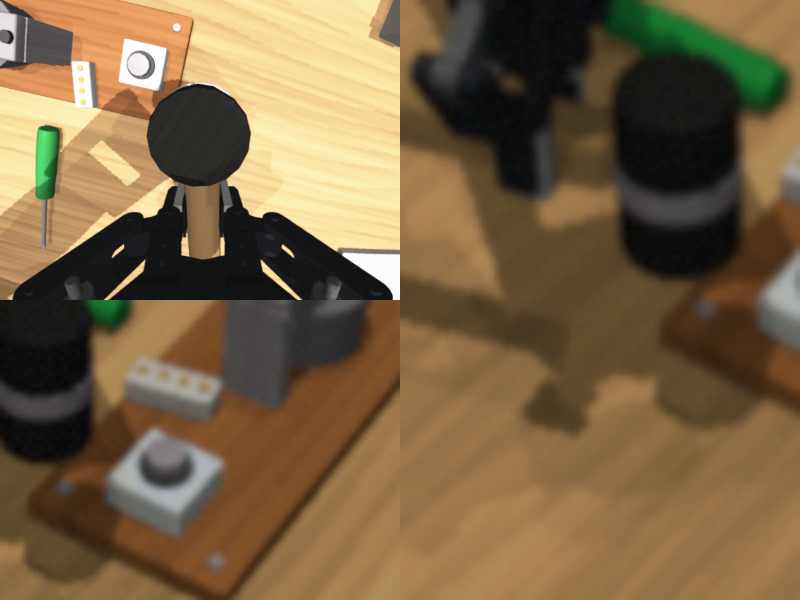

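Pin head now sits down on its collar (crop (166,453)); terminal and driver undisturbed; mallet still level in the grip.

```bash
python3 - <<'E'
from h import *
np.set_printoptions(precision=4,suppress=True)
w=load('w5');s=load('s5')
print(tri(s,(326.5,278.0),w,(224,102.5)))
a=load('w1'); print(tri(load('scene0'),(326.7,272.7),a,(236,261)))
for z in(.062,.048): print(z,proj(s,[.5693,-.0936,z]),proj(w,[.5693,-.0936,z]))
E
```

```text
(array([ 0.5686, -0.0948,  0.0476]), [np.float64(0.0015052771368633637), np.float64(0.0015052771368633407)])
(array([ 0.5673, -0.0914,  0.0595]), [np.float64(0.0008645670266361742), np.float64(0.0008645670266361581)])
0.062 [326.4937 272.8962] [213.6341  96.8071]
0.048 [326.378  277.8272] [220.6896  98.5485]
```

Call:
drive_tool --pt "0 1.9 1.3 0 0" --pt "0 1.9 1.3 0 0" --pt "0 1.9 1.3 0 0" --pt "0 1.9 1.3 0 0" --pt "0 1.9 1.3 0 0" --pt "0 1.9 1.3 0 0" --pt "0 1.9 1.3 0 0" --pt "3 0 0 0 0" --pt "3 0 0 0 0" --pt "0 0 0 0 0"

```text
time: 13.65
eef_pos: [0.4395, -0.3259, 0.0609]
tcp_rot: [-0.699, -0.098, 0.703, -0.092]
contact_force: [-0.6, 0.5, -3.1]
opening: 0.238
```

Call:
drive_tool --pt "1.5 0 0 0 0" --pt "1 0 0 0 0" --pt "0.8 0 0 0 0" --pt "0.6 0 0 0 0" --pt "0 0 0 0 0" --pt "0 0 0 0 0"

```text
time: 14.25
eef_pos: [0.442, -0.3297, 0.0266]
tcp_rot: [0.701, 0.095, -0.701, 0.095]
contact_force: [-0.1, 0.1, -2.5]
opening: 0.235
```

Call:
drive_tool --pt "0.3 0 0 0 0" --pt "0.2 0 0 0 0" --pt "0 0 0 0 0" --pt "0 0 0 0 0"

```text
time: 14.65
eef_pos: [0.4418, -0.3295, 0.0214]
tcp_rot: [-0.701, -0.095, 0.701, -0.095]
contact_force: [-0.0, -0.7, -2.6]
opening: 0.241
```

Call:
drive_tool --pt "0.15 0 0 0 0" --pt "0 0 0 0 0" --pt "0 0 0 0 0"

```text
time: 14.95
eef_pos: [0.4418, -0.3297, 0.021]
tcp_rot: [-0.701, -0.095, 0.701, -0.095]
contact_force: [-4.6, 2.0, 5.6]
opening: 0.235
```

Call:
drive_tool --pt "0 0 0 0 0.4" --pt "0 0 0 0 0.7" --pt "0 0 0 0 1" --pt "0 0 0 0 1" --pt "0 0 0 0 1" --pt "0 0 0 0 1"

```text
time: 15.55
eef_pos: [0.4419, -0.3295, 0.0198]
tcp_rot: [0.701, 0.095, -0.701, 0.095]
contact_force: [-0.4, -0.4, 0.1]
opening: 1.006
```

Call:
drive_tool --pt "-2 0 0 0 1" --pt "-4 0 0 0 1" --pt "-4 0 0 0 1" --pt "-4 0 0 0 1" --pt "-4 0 0 0 1" --pt "-4 0 0 0 1" --pt "0 0 0 0 1" --pt "0 0 0 0 1"

```text
time: 16.35
eef_pos: [0.4422, -0.3299, 0.2412]
tcp_rot: [0.701, 0.094, -0.7, 0.096]
contact_force: [0.1, 0.4, -1.5]
opening: 1.001
```

Call:
drive_tool --pt "0 -3.4 -2.2 0 1" --pt "0 -3.4 -2.2 0 1" --pt "0 -3.4 -2.2 0 1" --pt "0 -3.4 -2.2 0 1" --pt "0 -3.4 -2.2 0 1" --pt "0 -3.4 -2.2 0 1" --pt "0 -3.4 -2.2 0 1" --pt "0 -3.4 -2.2 0 1" --pt "0 -3.4 -2.2 0 1" --pt "0 -3.4 -2.2 0 1"

```text
time: 17.35
eef_pos: [0.5626, 0.0585, 0.2372]
tcp_rot: [-0.699, -0.095, 0.702, -0.095]
contact_force: [0.6, -0.1, -0.9]
opening: 1.003
```

Call:
drive_tool --pt "0 0 0 -7.8 1" --pt "0 0 0 -7.8 1" --pt "0 0 0 -7.8 1" --pt "0 0 0 0 1" --pt "0 0 0 0 1"

```text
time: 17.85
eef_pos: [0.5627, 0.0568, 0.238]
tcp_rot: [-0.666, -0.234, 0.668, -0.234]
contact_force: [0.0, 1.1, -0.8]
opening: 1.001
```

```bash
python3 - <<'E'
from h import *
np.set_printoptions(precision=4,suppress=True)
c=snap('wrist','w6'); s=readout.get_state(); M=R.from_quat(s['tcp_rot']).as_matrix()
print(s['eef_pos'],np.degrees(np.arctan2(M[1,2],M[0,2])),M[:,0],proj(c,[.5646,.0568,.146]))
for k in('top','scene'): snap(k,k+'6')
g=cv2.imread('pics/w6.png'); t=cv2.imread('pics/top6.png')
o=np.zeros((480,800,3),np.uint8); o[:,:400]=cv2.resize(g[60:420,170:470],(400,480)); o[:300,400:]=cv2.resize(t[200:350,250:450],(400,300)); cv2.imwrite('pics/z6.png',o)
E
```

```text
[0.563  0.0567 0.2384] -141.339229569938 [-0.0023  0.0002 -1.    ] [325.8791 237.9718]
```

View pics/z6.png

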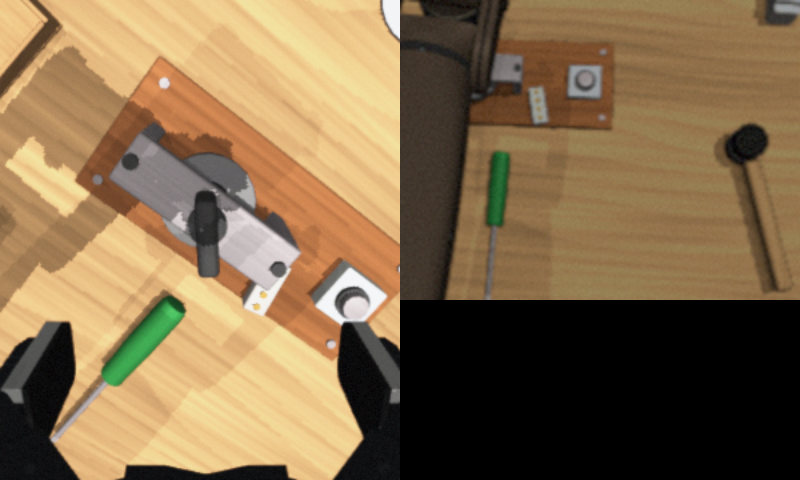

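Wing is nearly parallel with the image column, from (324,204) to (326,266), centre (325,235.5), as predicted; the mallet stands on the bench, pin is down.

```bash
python3 - <<'E'
from h import *
np.set_printoptions(precision=4,suppress=True)
c=load('w6'); a=onz(c,323.8,204,.146);b=onz(c,326,266.3,.146); print(a,b,np.linalg.norm(a-b),np.degrees(np.arctan2(*(a-b)[1::-1])))
C=(a+b)/2; s=readout.get_state();T=R.from_quat(s['tcp_rot']); print(C, 100*T.inv().apply(np.r_[C[:2],.132-.0187]-s['eef_pos']))
print(tri(load('top0'),(284.7,229.3),c,(325,235.5)),tri(load('scene0'),(365,204),c,(325,235.5)))
q=[onz(c,170+x*.75,60+y*.75,.015) for x,y in((97,180),(164,83),(331,345))]; print(q)
d=q[0]-q[2]; print('fixture yaw',np.degrees(np.arctan2(-d[0],d[1])), np.degrees(np.arctan2(*(q[1]-q[0])[1::-1])))
E
```

```text
[0.583  0.0733 0.146 ] [0.5476 0.0431 0.146 ] 0.046496727184316945 40.563537056172216
[0.5653 0.0582 0.146 ] [12.5873  0.0147 -0.2657]
(array([0.5635, 0.0569, 0.1378]), [np.float64(0.0001501414123624235), np.float64(0.00015014141236242457)]) (array([0.5639, 0.0571, 0.1399]), [np.float64(0.00025263339844324557), np.float64(0.0002526333984432102)])
[array([0.5131, 0.1293, 0.015 ]), array([0.606, 0.132, 0.015]), array([ 0.5203, -0.1222,  0.015 ])]
fixture yaw 1.6410181393010699 1.7020675962021565
```

Call:
drive_tool --pt "3 0 -0.15 -1.9 1" --pt "3 0 0 0 1" --pt "3 0 0 0 1" --pt "2 0 0 0 1" --pt "1 0 0 0 1" --pt "0.6 0 0 0 1" --pt "0 0 0 0 1" --pt "0 0 0 0 1"

```text
time: 18.8
eef_pos: [0.5656, 0.0576, 0.1151]
tcp_rot: [0.664, 0.246, -0.662, 0.246]
contact_force: [0.5, 0.1, -0.8]
opening: 1.001
```

Call:
drive_tool --pt "0 0 0 0 0" --pt "0 0 0 0 0" --pt "0 0 0 0 0" --pt "0 0 0 0 0" --pt "0 0 0 0 0" --pt "0 0 0 0 0" --pt "0 0 0 0 0" --pt "0 0 0 0 0" --pt "0 0 0 0 0" --pt "0 0 0 0 0" --force 60

```text
time: 19.8
eef_pos: [0.5646, 0.058, 0.1145]
tcp_rot: [-0.663, -0.246, 0.663, -0.246]
contact_force: [-3.3, 1.5, 5.5]
opening: 0.228
```

```bash
cat >> h.py <<'E'
def st():
    s=readout.get_state(); M=R.from_quat(s['tcp_rot']).as_matrix(); np.set_printoptions(precision=4,suppress=True)
    print(round(s['time'],2),s['eef_pos'],'yaw',round(np.degrees(np.arctan2(M[1,2],M[0,2])),2),'F',s['contact_force'],'T',s['wrist_torque'],'op',round(s['opening'],3),'q6',s['qpos'][5])
E
python3 -c "from h import *;st()"
```

```text
19.8 [0.5646 0.058  0.1145] yaw -139.3 F [-3.3119  1.4972  5.4802] T [ 0.2467  0.5707 -0.0745] op 0.228 q6 0.7834684628087185
```

Opening 0.228 (~19 mm) is too wide for a 12 mm wing: the tips probably pinch the hub under it. Reopening and going up a little.

Call:
drive_tool --pt "0 0 0 0 0.5" --pt "0 0 0 0 0.5" --pt "0 0 0 0 0.5" --pt "-0.6 0 0 0 0.5" --pt "0 0 0 0 0.5" --pt "0 0 0 0 0.5"

```text
time: 20.4
eef_pos: [0.565, 0.0576, 0.1203]
tcp_rot: [0.663, 0.246, -0.663, 0.246]
contact_force: [-0.2, -0.0, -0.5]
opening: 0.5
```

```bash
python3 - <<'E'
from h import *
st(); c=snap('wrist','w7'); snap('scene','s7'); s=cv2.imread('pics/s7.png')
cv2.imwrite('pics/z7.png',np.hstack([cv2.resize(cv2.imread('pics/w7.png'),(400,300)),cv2.resize(s[160:260,310:443],(400,300))]))
E
```

```text
20.4 [0.565  0.0576 0.1203] yaw -139.29 F [-0.2122 -0.0109 -0.4773] T [-0.0224  0.0394 -0.0178] op 0.5 q6 0.7833559749425396
```

View pics/z7.png

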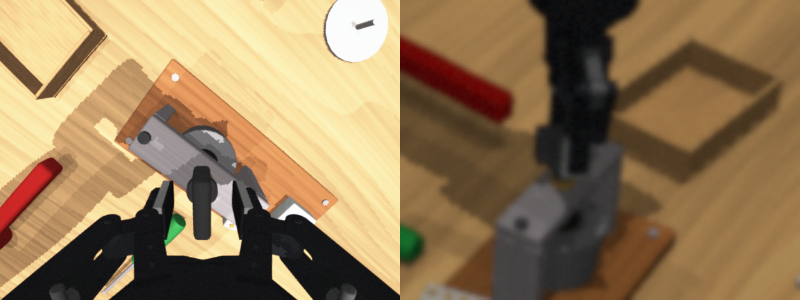

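Wing is upright at (203,200), centred between the pads with the wider hub visible beneath. Closing at this height.

Call:
drive_tool --pt "0 0 0 0 0" --pt "0 0 0 0 0" --pt "0 0 0 0 0" --pt "0 0 0 0 0" --pt "0 0 0 0 0" --pt "0 0 0 0 0" --force 60

```text
time: 21.1
eef_pos: [0.5645, 0.0579, 0.12]
tcp_rot: [-0.663, -0.246, 0.663, -0.246]
contact_force: [-2.8, 0.6, 2.6]
opening: 0.125
```

```bash
python3 -c "from h import *;st()"
```

```text
21.1 [0.5645 0.0579 0.12  ] yaw -139.29 F [-2.7533  0.635   2.5518] T [ 0.1235  0.3311 -0.0492] op 0.125 q6 0.7834539986019092
```

Call:
drive_tool --pt "0 0 0 5 0" --pt "0 0 0 5 0" --pt "0 0 0 5 0" --pt "0 0 0 5 0" --pt "0 0 0 5 0" --pt "0 0 0 5 0" --pt "0 0 0 4 0" --pt "0 0 0 0 0" --pt "0 0 0 0 0"

```text
time: 22.0
eef_pos: [0.565, 0.0566, 0.12]
tcp_rot: [0.706, 0.041, -0.706, 0.043]
contact_force: [-1.0, -4.3, 2.4]
opening: 0.129
```

```bash
python3 -c "from h import *;st()"
```

```text
22.0 [0.565  0.0566 0.12  ] yaw -173.19 F [-1.0019 -4.2959  2.4269] T [-0.8303  0.2116 -0.0177] op 0.129 q6 1.3753803784655043
```

Call:
drive_tool --pt "0 0 0 2 0" --pt "0 0 0 1 0" --pt "0 0 0 0 0"

```text
time: 22.3
eef_pos: [0.565, 0.0565, 0.12]
tcp_rot: [0.707, 0.023, -0.707, 0.024]
contact_force: [-0.8, -5.7, 1.3]
opening: 0.125
```

```bash
python3 -c "from h import *;st()"
```

```text
22.3 [0.565  0.0565 0.12  ] yaw -176.21 F [-0.7636 -5.6859  1.3095] T [-0.968   0.2107 -0.1064] op 0.125 q6 1.4281823498766955
```

Call:
drive_tool --pt "0 0 0 1 0" --pt "0 0 0 1 0" --pt "0 0 0 0 0"

```text
time: 22.6
eef_pos: [0.565, 0.0564, 0.12]
tcp_rot: [0.707, 0.01, -0.707, 0.012]
contact_force: [0.2, -6.2, 2.6]
opening: 0.128
```

```bash
python3 -c "from h import *;st()"
```

```text
22.6 [0.565  0.0564 0.12  ] yaw -178.21 F [ 0.1696 -6.2381  2.6046] T [-0.9893  0.2128 -0.0528] op 0.128 q6 1.4630889942272016
```

Call:
drive_tool --pt "0 0.1 0 2 0" --pt "0 0 0 0 0" --pt "0 0 0 0 0"

```text
time: 22.9
eef_pos: [0.565, 0.0564, 0.12]
tcp_rot: [0.707, -0.001, -0.707, 0.001]
contact_force: [0.1, -3.3, 3.2]
opening: 0.13
```

```bash
python3 -c "from h import *;st()"
```

```text
22.9 [0.565  0.0564 0.12  ] yaw 179.99 F [ 0.108  -3.3468  3.2428] T [-0.5985  0.1383  1.1083] op 0.13 q6 1.4936446511426944
```

Call:
drive_tool --pt "0 0 0 2 0" --pt "0 0 0 0 0" --pt "0 0 0 0 0"

```text
time: 23.2
eef_pos: [0.565, 0.0564, 0.1201]
tcp_rot: [0.707, -0.013, -0.707, -0.012]
contact_force: [-0.4, -3.7, 2.9]
opening: 0.129
```

```bash
python3 -c "from h import *;st()"
```

```text
23.2 [0.565  0.0564 0.1201] yaw 177.99 F [-0.4406 -3.6553  2.8932] T [-0.6691  0.1185  1.7903] op 0.129 q6 1.5285333156278866
```

Torque jumped from 0.05 to 1.1–1.8 N m just past tool yaw −178.2°, which is where the wing lines up with the fixture (yaw 1.7°): seated. Backing off to yaw −88.3°.

Call:
drive_tool --pt "0 0 0 -8 0" --pt "0 0 0 -8 0" --pt "0 0 0 -8 0" --pt "0 0 0 -8 0" --pt "0 0 0 -8 0" --pt "0 0 0 -8 0" --pt "0 0 0 0 0"

```text
time: 23.9
eef_pos: [0.5644, 0.058, 0.12]
tcp_rot: [0.653, 0.274, -0.652, 0.272]
contact_force: [-2.1, 1.3, 4.6]
opening: 0.128
```

```bash
python3 -c "from h import *;st()"
```

```text
23.9 [0.5644 0.058  0.12  ] yaw -134.59 F [-2.0691  1.3127  4.6179] T [0.1446 0.3861 0.1157] op 0.128 q6 0.6978196437127419
```

Call:
drive_tool --pt "0 0 0 -8 0" --pt "0 0 0 -8 0" --pt "0 0 0 -8 0" --pt "0 0 0 -8 0" --pt "0 0 0 -8 0" --pt "0 0 0 -3 0" --pt "0 0 0 -2.7 0" --pt "0 0 0 0 0" --pt "0 0 0 0 0"

```text
time: 24.8
eef_pos: [0.5627, 0.0587, 0.12]
tcp_rot: [0.495, 0.507, -0.496, 0.502]
contact_force: [-7.2, 3.6, 8.8]
opening: 0.13
```

```bash
python3 - <<'E'
from h import *
st(); snap('wrist','w8'); snap('scene','s8'); snap('top','t8'); s=cv2.imread('pics/s8.png'); t=cv2.imread('pics/t8.png')
o=np.zeros((600,800,3),np.uint8); o[:,:480]=cv2.resize(cv2.imread('pics/w8.png')[40:440,160:480],(480,600)); o[:300,480:]=cv2.resize(s[160:310,270:430],(320,300)); o[300:,480:]=cv2.resize(t[140:350,250:474],(320,300)); cv2.imwrite('pics/z8.png',o)
E
```

```text
24.8 [0.5627 0.0587 0.12  ] yaw -89.01 F [-7.2438  3.6258  8.7619] T [0.3947 1.1507 0.0029] op 0.13 q6 -0.09719447983746843
```

View pics/z8.png

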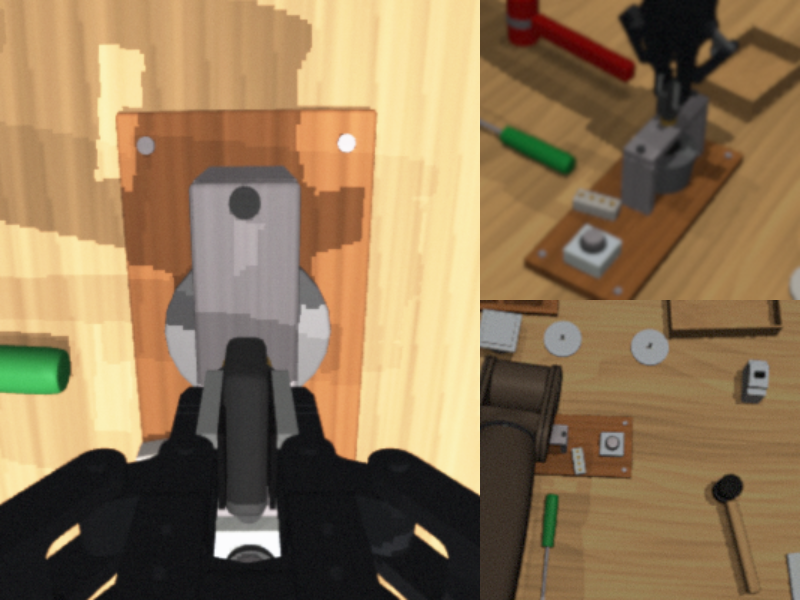

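Wing (top at (245,420)) lies along the bridge, square to the fixture's x; pin down, mallet standing clear, bystanders in place. Yaw −89.0 is 0.7° short; trimming.

Call:
drive_tool --pt "0 -0.1 0 -0.7 0" --pt "0 0 0 0 0" --pt "0 0 0 0 0" --pt "0 0 0 0 0"

```text
time: 25.35
eef_pos: [0.5626, 0.0588, 0.12]
tcp_rot: [0.493, 0.509, -0.492, 0.505]
contact_force: [-4.2, 3.2, 7.2]
opening: 0.133
```

```bash
python3 - <<'E'
from h import *
st(); w=load('w8')
# wing top edges midline (z=.146) and board edges in w8
f=lambda x,y,z: onz(w,160+x*320/480,40+y*400/600,z)
a,b=f(246,360,.146),f(247,500,.146); d=a-b; print('wing axis deg',np.degrees(np.arctan2(d[1],d[0])))
a,b=f(146,145,.015),f(346,143,.015); d=a-b; print('fixture x deg',np.degrees(np.arctan2(d[1],d[0])))
E
```

```text
25.35 [0.5626 0.0588 0.12  ] yaw -88.33 F [-4.2235  3.1519  7.2057] T [0.4698 0.7422 0.0054] op 0.133 q6 -0.10943739220067894
wing axis deg 91.31268360629748
fixture x deg -178.47943230904806
```

```bash
python3 -c "from h import *;st();print(sign_off())"
```

```text
25.35 [0.5626 0.0588 0.12  ] yaw -88.33 F [-4.2235  3.1519  7.2057] T [0.4698 0.7422 0.0054] op 0.133 q6 -0.10943739220067894
the job is handed in; nothing more can be done
None
```

The fixture is set up and handed in at 25.4 s of the 64 s allowed.

- **Pin:** I pressed it home with the mallet's face until it stopped at about 22 N. Two camera views put its top at 47.6 mm, against 48 mm for the head on its collar.
- **Mallet:** It is back standing on the bench near its starting place, clear of the fixture.
- **Thumbscrew:** I turned it clockwise until it seated, where the torque jumped from about 0.05 to 1.1–1.8 N m. I then backed it off about 90°: 89.9° by tool angle from the seat, and about 90.5° from the camera. The gripper is still holding the wing at 60 N. The twist on the screw is near zero, with a residual force of about 9 N on the gripper.
- **Corrected on the way:** My first grip closed on the hub under the wing (about 19 mm instead of 12 mm), so I opened, went up 6 mm and gripped again before turning. The quarter turn first came out 0.7° short, and I trimmed it.
- **Bystanders:** The ones visible in the last pictures showed no sign of having moved. I checked them only by eye, and the arm hid part of the bench from the top camera.

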